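Prop open the blast cabinet's pass box after checking its inner gate

TASK

Get the blast cabinet's pass box ready for loading: with the lid still shut, press firmly down on the bar of the inner gate until you feel it sit on its sill, so that you know it is fully shut. Only then raise the lid fully up, swing the prop rod up from its clip to its stop, and let the lid down so that it rests with its slot on the rod's tip. Keep the gate shut and leave the brush, jar, axe head and hammer around it where they are.

Things in the scene. Friction and masses are not known exactly. Their poses are not given: they have to be found in the camera images.
- passbox: Fixed blasting set: steel pass box (170 mm along x, 220 along y, 105 tall, 5 mm walls, lidded); at its right (-y) a grey throat 90 mm tall, then the grey blast cabinet (y -235 to -635 mm, x +-170 mm, 240 mm tall, far half 300). Origin on the table under the pass box's middle; x to the far side, y left, z up; yaw within 0.2 rad. The other entries use these axes.
- gate (a joint): Inner gate: an upright steel plate sliding in guides across the throat, at y = -170 mm. 0 = fully shut (down on its sill), up to 0.055 m = open (raised). Starts anywhere from 0 to 0.05: it may look shut and not be. Stays where left; takes 3 to 5 N to push down, and a firm press (about 10 N) tells that it is on its sill.
- gate_bar (a point): Top middle of the gate's round dark wooden cross bar (18 mm thick, 120 mm long along x), to be pressed from above; 161 mm above the table when shut, higher by the gate's joint value. 65 mm from the cabinet's side, 58 mm from the lid's edge.
- lid (a joint): Outer lid, a steel plate 8 mm thick, closing the pass box, hinged along its far rim. 0 = shut, 1.4 rad = fully up against its stop (nearly upright). It stays by itself only above about 1.2 rad; lower than that it sinks shut slowly unless propped. Resting on the prop rod it reads about 0.96 (rod at its stop). Lifting takes about 4 N at the bar.
- lid_bar (a point): Middle of the lid's round dark wooden handle bar: 12 mm thick, along y, 106 mm clear between its two brackets, 48 mm clear in front of the lid's front edge, 111 mm above the table when shut. 220 mm from the hinge axis.
- lid_hinge (a point): A point on the lid's hinge axis (along y), at the far rim, x = +85 mm, 107 mm above the table. The lid's bar stands 220 mm off it and 4 mm above the line through it at any angle.
- lid_slot (a point): Middle of the slot's floor under the ear that sticks out of the lid's left edge (ear 50 mm along the lid, 28 mm along y; the slot is open downwards, 42 mm wide between two 9 mm deep cheeks), 115 mm from the hinge axis.
- rod (a joint): Steel prop rod, 10 mm thick, 155 mm long, on the outside of the pass box's left wall in the vertical plane y = +126 mm. 0 = lying level in its clip, pointing to the far side; swings up to its stop at 1.035 rad, leaning to the far side under the lid's slot. Stiff pivot: it stays where it is left; moving it takes about 4 N at the grip.
- rod_pivot (a point): The rod's pivot (axis along y) at x = -60 mm, y = +126 mm, 68 mm above the table.
- rod_grip (a point): Point on the rod's round dark wooden cross grip (12 mm thick, sticking out 100 mm to the left, +y), 70 mm out from the rod and 60 mm from the pivot along the rod; at the rod's own height.
- rod_tip (a point): The free tip of the rod, 155 mm from the pivot.
- brush: Bystander: wire brush with a wooden handle, 200 mm long, on the table in front of the pass box. Origin underneath it.
- jar: Bystander: closed amber glass jar, 60 mm across, 75 mm tall, on the table behind the throat. Origin underneath it.
- axe_head: Bystander: forged axe head lying flat, 125 mm long, 110 mm wide, 26 mm high, on the table to the front left of the pass box. Origin underneath it.
- hammer: Bystander: hammer lying on the table to the left of the pass box, 280 mm long. Origin underneath it.

How it is judged:
On the way, in this order (a step that is already met when the one before it is completed fails the run):
1. the inner gate is pressed down on its sill with more than 5 N while it is shut (within 3 mm) and the lid is still shut (contact force between the fingers and gate above 5 N and value of joint gate below 0.003 m and value of joint lid below 0.05 rad), for 0.1 s.
2. the lid is raised well above its propped position (above 1.15 rad) (value of joint lid above 1.15 rad), for 0.1 s.
3. the prop rod is swung up to its stop (above 0.94 rad) (value of joint rod above 0.94 rad), for 0.1 s.
At the end, for the whole second after the job is handed in: The inner gate is shut (within 4 mm), the rod is up at its stop (above 0.94 rad), and the lid rests still on it (0.9 to 1.08 rad), the rod's tip within 18 mm of the middle of the lid's slot (value of joint gate below 0.004 m and value of joint rod above 0.94 rad and value of joint lid between 0.9 and 1.08 rad and distance between rod_tip and lid_slot below 0.018 m and velocity of joint lid between -0.05 and 0.05 rad/s); the robot touches nothing.
It fails at once if the lid is open (above 0.1 rad) while the inner gate is not shut (above 5 mm) (value of joint lid above 0.1 rad and value of joint gate above 0.005 m).
It fails at once if the brush, jar, axe head or hammer is moved more than 40 mm (distance of any of brush, jar, axe_head, hammer from where it was at the start of the episode above 0.04 m).
It also fails if it takes over 72 s, if anything falls off the work surface, if the arm or the gripper's body presses on something with over 40 N, if the wrist force passes 120 N, or if a joint passes its speed limit or range.

ROBOT

A 7-joint arm with a two-finger parallel gripper is mounted at the origin on the work surface. World frame = base frame: x ahead of the robot, y to its left, z up, the work surface at z = 0. Lengths are in m, angles in rad, forces in N, time in s.
With the tool pointing down it reaches from about 0.4 to 0.9 m from the base axis. Payload 5.6 kg.
Tool frame: the origin (TCP) lies midway between the tips of the shut fingers; the grasp point (between the pads) lies 19 mm behind it (bot.pinch_z is the distance from the TCP to the grasp point, in m); z points along the fingers, x is the direction in which the jaws open and shut, and the axes are right-handed (so a half turn about z gives the same grasp; the last joint's range is limited). The gripper opens to 92 mm and grips with 3 to 60 N. Pads are 20 mm wide; open, the fingers measure 128 mm over their backs; the gripper's body (75 mm by 189 mm) begins 69 mm behind the grasp point.
Start: joints at [-1.336, 0.468, -0.012, 1.603, 0.006, 1.071, -0.056], TCP at [0.178, 0.625, 0.215] pointing down, gripper open.
Joint ranges: [-2.53, 2.53], [-0.31, 2.02], [-1.57, 1.55], [0.28, 2.44], [-1.29, 4.43], [0.15, 1.84], [-2.92, 2.92]. Speed limits (rad/s): [2.57, 2.57, 3.14, 3.14, 3.14, 3.14, 3.14].

INTERFACE

Orientations are given as a rotation vector (axis times angle).
In Python, from bench import bot gives the robot as it stands. The module is installed in compiled form; this text tells all that it offers.
- The arm moves only by the tool apply_moves, never from a script. Its argument "plan" is a list of rows, each a list of 7 numbers: the shift along the tool's x, y, z in m, then the turn, a rotation vector about the tool's x, y, z in rad, then the closure in counts, from 0 (fully open) to 255 (shut). In form: [[tx, ty, tz, wx, wy, wz, fingers], ...]. A call has 1 to 20 rows; each row is the pose to reach, as a shift and turn from the pose measured when the call began, along the tool's axes at that moment; what a row does not reach only later rows make up. A row lasts 1/12 s, in which the tool goes at most 41.7 mm and 7.16 degrees, less where a joint would pass 70% of its speed; a pose out of reach is approached as far as the arm can. A call with a gripper value outside its range is refused whole. The fingers move at their own pace and stop on an object; "newtons" is the grip in N (left out, the last holds). Time passes only in rows, so rows that repeat a pose let the fingers close. It gives the time, the measured TCP pose, the force and the opening at its end, in the units of the state.
- bot.get_state(): the state, without advancing time (a new reading comes with each control period).
- bot.camera(name): name is "scene" or "top"; returns a dict with "pixels" (420x560x3 uint8, red, green, blue), "K" (3x3 intrinsics, pixels), "R" (3x3) and "t" (3): a world point X has camera coordinates R X + t. Camera axes: x right, y down, z forward; pixel columns grow to the right and rows downward; lengths in m; the calibration is good to about 2 mm. A picture is of the moment at which its call begins. There is no depth.
- bot.close_job(): hands the job in, once; it reports no verdict.
Trained networks look in the newest picture that a camera, given by its name, has taken for a name from the list of things; names that differ only in an ending like _2 or _b are one class to them, and where a whole thing is asked for, a point or a joint stands for the part that bears it (a point fixed in the world has none). Each returns a list of dicts, best first, with "score" (0 to 1); they miss things now and then, are a little off and sometimes report something else, mostly with a low value. They report only what shows in the picture. A call takes as long as a camera call.
- bot.recognise(name, camera): "point" ([x, y, z] in m, in the coordinates of the camera as it stood for that picture, good to about 4 mm: the middle of the surface that is visible of it).
- bot.mark_of(name, camera): "point" ([x, y, z] in m, in the coordinates of the camera as it stood for that picture, good to about 4 mm: a listed point, or the origin of a listed thing).
The state is a dict: "clock": time; "qpos": joint angles; "qvel": joint speeds; "effort": joint torques, N m; "ee_pos": TCP position; "tcp_rot": TCP orientation; "contact_force": force on the tool from outside, world axes, zero at the start; "torque": the same for the moment, N m; "opening": finger opening in m.
Only numpy, scipy, OpenCV 4.12 (cv2) and the standard library are available. Lean on these libraries where they do the work, as an engineer would, in place of code of your own. Each camera call takes 0.05 s, during which the arm holds its last target.

## Working session

There is one attempt and no reset: what is moved stays moved. The work goes in short steps, Python scripts to look and compute and a tool call to move; the robot and the scene stay as the last step left them, time stands still between calls to the robot, and variables do not carry over. Pictures are saved under pics/ and viewed, and the job is handed in when it is done.

Besides the shell and the picture viewer there is one more tool, called after ">>>" as name(argument=value, ...), one argument or row to a line, values as JSON. apply_moves: Moves the arm, as the interface text tells. Its arguments: {"type":"object","properties":{"plan":{"type":"array","items":{"type":"array","items":{"type":"number"}}},"newtons":{"type":"number"}},"required":["plan"]}

```bash
mkdir -p pics
cat > h.py <<'E'
import numpy as np, cv2
from bench import bot
from scipy.spatial.transform import Rotation as Ro
def snap(cam,fn):
    c=bot.camera(cam); cv2.imwrite('pics/'+fn,c['pixels'][:,:,::-1]); return c
def w(c,p): return c['R'].T@(np.array(p)-c['t'])
def px(c,X):
    q=c['K']@(c['R']@np.array(X)+c['t']); return q[:2]/q[2]
E
python3 - <<'E'
from h import *
for cam in ['scene','top']:
    c=snap(cam,cam+'0.png')
    print(cam, 'campos',(-c['R'].T@c['t']).round(3))
    for n in ['passbox','gate_bar','lid_bar','lid_hinge','lid_slot','rod_pivot','rod_grip','rod_tip','brush','jar','axe_head','hammer']:
        r=bot.mark_of(n,cam)
        print(n,[(round(a['score'],2),w(c,a['point']).round(3).tolist(),px(c,w(c,a['point'])).round().tolist()) for a in r[:2]])
s=bot.get_state();print(s)
E
```

```text
scene campos [0.998 0.679 0.684]
passbox [(0.61, [0.59, 0.006, 0.002], [244.0, 194.0])]
gate_bar [(0.78, [0.584, -0.164, 0.189], [205.0, 101.0])]
lid_bar [(0.75, [0.455, 0.007, 0.11], [287.0, 142.0])]
lid_hinge [(0.8, [0.678, -0.0, 0.11], [208.0, 173.0])]
lid_slot [(0.93, [0.57, 0.132, 0.106], [281.0, 186.0])]
rod_pivot [(0.63, [0.54, 0.133, 0.068], [291.0, 194.0])]
rod_grip [(0.6, [0.603, 0.197, 0.066], [286.0, 221.0])]
rod_tip [(0.8, [0.693, 0.128, 0.063], [234.0, 222.0])]
brush []
jar [(0.65, [0.71, -0.163, 0.0], [171.0, 179.0])]
axe_head [(0.81, [0.469, 0.197, -0.004], [329.0, 219.0])]
hammer [(0.72, [0.596, 0.343, 0.001], [332.0, 282.0])]
top campos [0.509 0.152 1.082]
passbox [(0.9, [0.595, 0.005, 0.001], [356.0, 225.0])]
gate_bar [(0.84, [0.592, -0.166, 0.188], [465.0, 220.0])]
lid_bar [(0.77, [0.46, 0.006, 0.109], [363.0, 290.0])]
lid_hinge [(0.93, [0.678, -0.003, 0.108], [367.0, 179.0])]
lid_slot [(0.57, [0.568, 0.129, 0.111], [300.0, 234.0]), (0.41, [0.594, 0.002, -0.001], [357.0, 226.0])]
rod_pivot [(0.49, [0.603, 0.2, 0.064], [265.0, 217.0])]
rod_grip [(0.84, [0.607, 0.20
[... 485 characters left out ...]
]
{'clock': 1.3, 'qpos': array([-1.33599473,  0.46747035, -0.01158329,  1.60267953,  0.006     ,
        1.0714124 , -0.05629457]), 'qvel': array([ 2.86891461e-05, -3.41092139e-04, -1.43080558e-03, -1.97745909e-04,
        1.48087970e-03, -2.13091267e-03, -1.32033123e-03]), 'effort': array([ 3.20746983e-05, -5.20416927e+01, -1.27579717e-02, -2.44057524e+01,
       -5.67288499e-02,  1.11603102e-02,  3.16459477e-05]), 'ee_pos': array([0.17831358, 0.62508148, 0.2146201 ]), 'tcp_rot': array([-2.50768730e+00, -1.89237277e+00, -1.26161248e-04]), 'contact_force': array([-0.00378321,  0.16075528, -0.77383562]), 'torque': array([-0.01523734,  0.02792361,  0.01675488]), 'opening': 0.09236920415694766}
```

View pics/scene0.png

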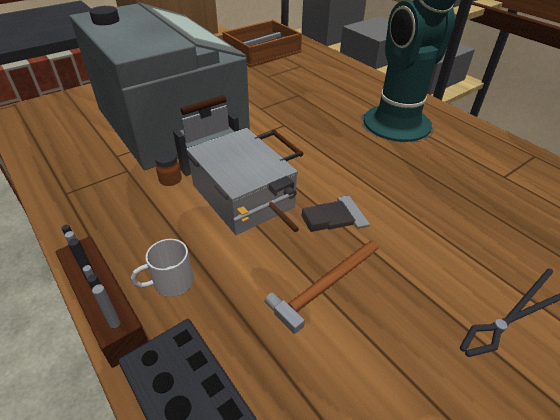

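View pics/top0.png

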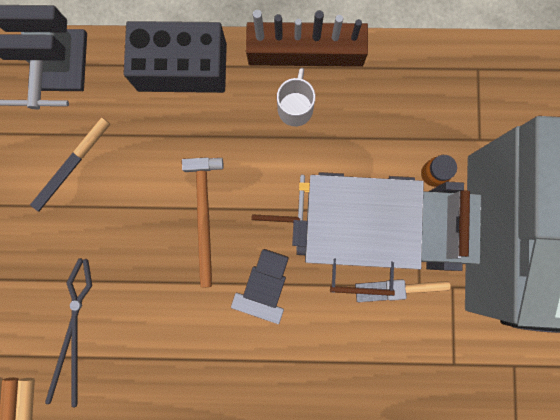

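The network points agree with the pictures. The gate bar is at z≈0.188, so it is about 27 mm open. Next I fit the set's frame.

```bash
cat >> h.py <<'E'
M={'passbox':(0,0,0),'lid_bar':(-.135,0,.111),'lid_hinge':(.085,0,.107),'rod_pivot':(-.06,.126,.068),'rod_grip':(0,.196,.068),'rod_tip':(.095,.126,.068),'gate_bar':(0,-.17,.188),'lid_slot':(-.03,.126,.105)}
def go(target,ang=None,R=None):
    """print tool-frame shift & turn to world TCP target; ang = world angle of tool x, tool down"""
    s=bot.get_state(); R0=Ro.from_rotvec(s['tcp_rot'])
    if R is None:
        R=Ro.from_matrix(np.array([[np.cos(ang),np.sin(ang),0],[np.sin(ang),-np.cos(ang),0],[0,0,-1]]).T) if ang is not None else R0
    sh=R0.inv().apply(np.array(target)-s['ee_pos']); tu=(R0.inv()*R).as_rotvec()
    print('go',np.array(target).round(4),'->',sh.round(4).tolist(),tu.round(4).tolist())
E
python3 - <<'E'
from h import *
from scipy.optimize import least_squares
A=[];B=[]
for cam in ['scene','top','scene','top']:
    c=bot.camera(cam)
    for n in M:
        r=bot.mark_of(n,cam)
        if r and r[0]['score']>.5:
            A.append(M[n]);B.append(w(c,r[0]['point']))
A=np.array(A);B=np.array(B)
def f(p):
    c,s=np.cos(p[2]),np.sin(p[2]);return np.c_[p[0]+c*A[:,0]-s*A[:,1]-B[:,0],p[1]+s*A[:,0]+c*A[:,1]-B[:,1]].ravel()
o=least_squares(f,[.59,0,0],loss='soft_l1',f_scale=.005);p=o.x;print(p,(abs(o.fun)*1000).round(0))
print([x[2].round(3) for a,x in zip(A,B) if a[1]==-.17])
import json;json.dump(p.tolist(),open('pose.json','w'))
E
cat >> h.py <<'E'
import json
def bw(v):
    p=json.load(open('pose.json'));c,s=np.cos(p[2]),np.sin(p[2])
    return np.array([p[0]+c*v[0]-s*v[1],p[1]+s*v[0]+c*v[1],v[2]])
def yaw(): return json.load(open('pose.json'))[2]
E
python3 - <<'E'
from h import *
for n in M: print(n,bw(M[n]).round(4))
go((.178,.625,.36)); go((.5,.25,.36),yaw()); go(bw((0,-.17,.30)),yaw())
E
```

```text
[ 0.59392311  0.00412485 -0.04188619] [4. 2. 1. 2. 2. 2. 1. 0. 1. 0. 3. 3. 1. 3. 0. 1. 4. 1. 2. 4. 1. 2. 1. 2.
 2. 4. 3. 3. 0. 0. 5. 3. 3. 4. 1. 1. 2. 3. 3. 1. 0. 1. 2. 3. 2. 3. 1. 2.
 1. 6. 3. 3. 1. 1. 2. 0. 0. 5.]
[np.float64(0.19), np.float64(0.188), np.float64(0.188)]
passbox [0.5939 0.0041 0.    ]
lid_bar [0.459  0.0098 0.111 ]
lid_hinge [6.788e-01 6.000e-04 1.070e-01]
rod_pivot [0.5393 0.1325 0.068 ]
rod_grip [0.6021 0.2    0.068 ]
rod_tip [0.6941 0.126  0.068 ]
gate_bar [ 0.5868 -0.1657  0.188 ]
lid_slot [0.5692 0.1313 0.105 ]
go [0.178 0.625 0.36 ] -> [-0.0002, -0.0003, -0.1454] [0.0, 0.0, 0.0]
go [0.5  0.25 0.36] -> [-0.2725, 0.4122, -0.1454] [0.0, -0.0001, 1.3348]
go [ 0.5868 -0.1657  0.3   ] -> [-0.6484, 0.6097, -0.0854] [0.0, -0.0001, 1.3348]
```

>>> apply_moves(
  plan=[
    [0,0,-0.04,0,0,0,255],
    [0,0,-0.08,0,0,0,255],
    [0,0,-0.12,0,0,0,255],
    [-0.027,0.04,-0.14,0,0,0.12,255],
    [-0.05,0.075,-0.145,0,0,0.24,255],
    [-0.073,0.11,-0.145,0,0,0.36,255],
    [-0.096,0.145,-0.145,0,0,0.48,255],
    [-0.12,0.18,-0.145,0,0,0.6,255],
    [-0.143,0.215,-0.145,0,0,0.72,255],
    [-0.166,0.25,-0.145,0,0,0.84,255],
    [-0.19,0.285,-0.145,0,0,0.96,255],
    [-0.213,0.32,-0.145,0,0,1.08,255],
    [-0.236,0.355,-0.145,0,0,1.2,255],
    [-0.258,0.39,-0.145,0,0,1.33,255],
    [-0.2725,0.412,-0.145,0,0,1.335,255],
    [-0.2725,0.412,-0.145,0,0,1.335,255],
    [-0.2725,0.412,-0.145,0,0,1.335,255],
  ],
)

```text
clock: 4.52
ee_pos: [0.501, 0.2477, 0.3598]
tcp_rot: [3.141, -0.074, 0.001]
contact_force: [-0.8, 0.5, 0.4]
opening: 0.0005
```

Run:
```python
from h import *
go(bw((0,-.17,.30)),yaw());print(bot.get_state()['qpos'])
```

```text
go [ 0.5868 -0.1657  0.3   ] -> [0.1051, 0.4089, 0.0599] [0.0001, -0.0005, -0.0052]
[-0.88292153  0.19529631  0.43144577  1.66696747 -0.08402629  1.29736934
 -0.48308409]
```

>>> apply_moves(
  plan=[
    [0.01,0.04,0,0,0,0,255],
    [0.02,0.08,0,0,0,0,255],
    [0.03,0.12,0,0,0,0,255],
    [0.04,0.16,0,0,0,0,255],
    [0.05,0.2,0,0,0,0,255],
    [0.06,0.24,0,0,0,0,255],
    [0.07,0.28,0,0,0,0,255],
    [0.08,0.32,0,0,0,0,255],
    [0.09,0.36,0,0,0,0,255],
    [0.1,0.39,0.02,0,0,-0.005,255],
    [0.105,0.409,0.05,0,0,-0.005,255],
    [0.105,0.409,0.08,0,0,-0.005,255],
    [0.105,0.409,0.11,0,0,-0.005,255],
    [0.105,0.409,0.13,0,0,-0.005,255],
    [0.105,0.409,0.13,0,0,-0.005,255],
    [0.105,0.409,0.13,0,0,-0.005,255],
  ],
)

```text
clock: 5.85
ee_pos: [0.5868, -0.1639, 0.2293]
tcp_rot: [-3.14, 0.062, 0.002]
contact_force: [0.7, -0.8, 0.4]
opening: 0.0001
```

Run:
```python
from h import *
snap('scene','s1.png');snap('top','t1.png')
go(bw((0,-.17,.188)),yaw());s=bot.get_state();print(s['qpos'],s['contact_force'])
```

```text
go [ 0.5868 -0.1657  0.188 ] -> [-0.0012, 0.0007, 0.0435] [0.0001, -0.003, 0.0014]
[-0.26476797  0.42658501  0.643886    1.72269372 -0.28567187  1.08459484
  0.42989667] [ 0.4467235   0.84621887 -0.00173788]
```

View pics/s1.png

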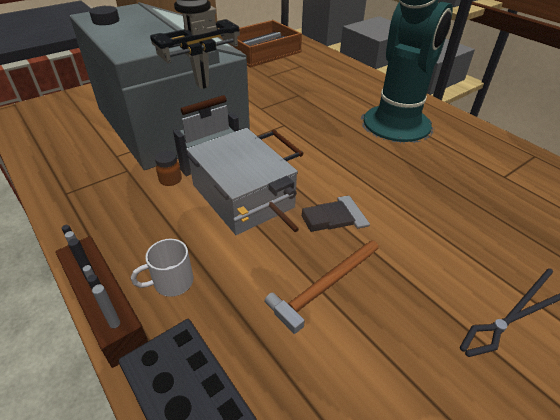

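View pics/t1.png

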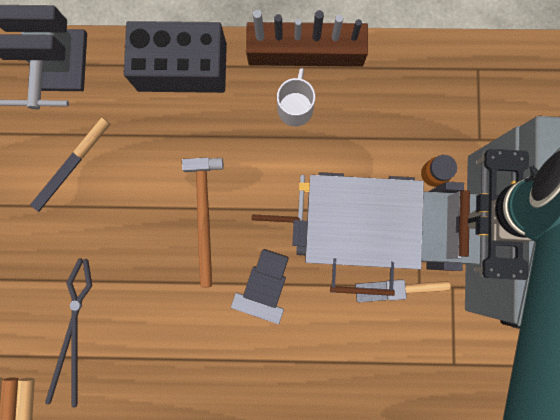

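Run:
```python
from h import *
c=bot.camera('top');s=bot.get_state();print(s['ee_pos'],px(c,s['ee_pos']),px(c,bw((0,-.17,.188))),px(c,bw((0.06,-.17,.188))),px(c,bw((-0.06,-.17,.188))))
im=cv2.resize(c['pixels'][130:310,400:560,::-1],None,fx=4,fy=4);cv2.imwrite('pics/t1z.png',im[:600])
```

```text
[ 0.58801168 -0.16537499  0.23177008] [473.68250428 220.35275537] [464.83330966 223.14430559] [465.53439221 190.23024086] [464.12274673 256.5034502 ]
```

View pics/t1z.png

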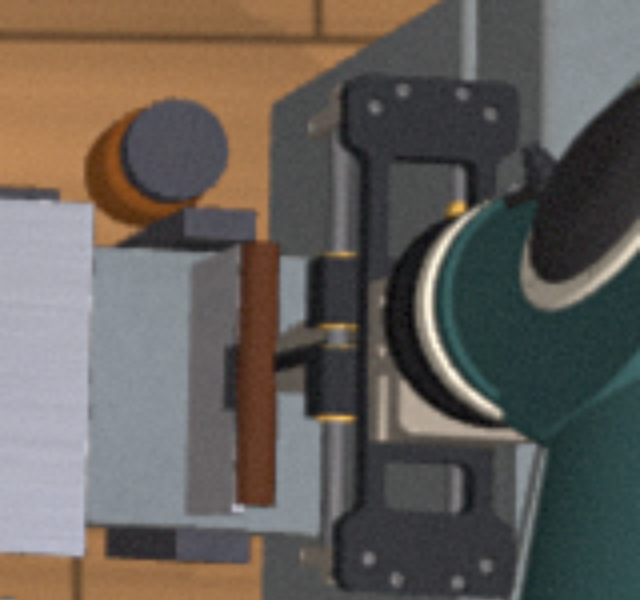

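>>> apply_moves(
  plan=[
    [-0.001,0.001,0.02,0,0,0,255],
    [-0.001,0.001,0.036,0,0,0,255],
    [-0.001,0.001,0.042,0,0,0,255],
    [-0.001,0.001,0.047,0,0,0,255],
    [-0.001,0.001,0.052,0,0,0,255],
    [-0.001,0.001,0.056,0,0,0,255],
    [-0.001,0.001,0.06,0,0,0,255],
    [-0.001,0.001,0.063,0,0,0,255],
    [-0.001,0.001,0.065,0,0,0,255],
    [-0.001,0.001,0.065,0,0,0,255],
  ],
)

```text
clock: 6.83
ee_pos: [0.5876, -0.1663, 0.1665]
tcp_rot: [3.14, -0.064, 0.007]
contact_force: [-0.3, 0.7, -0.5]
opening: 0.0004
```

>>> apply_moves(
  plan=[
    [0,0,0.003,0,0,0,255],
    [0,0,0.005,0,0,0,255],
    [0,0,0.006,0,0,0,255],
    [0,0,0.007,0,0,0,255],
    [0,0,0.007,0,0,0,255],
  ],
)

```text
clock: 7.25
ee_pos: [0.588, -0.1667, 0.1612]
tcp_rot: [3.141, -0.064, 0.009]
contact_force: [-4.8, 2.6, 12.8]
opening: 0.0002
```

>>> apply_moves(
  plan=[
    [0,0,0.001,0,0,0,255],
    [0,0,0.001,0,0,0,255],
    [0,0,0.001,0,0,0,255],
    [0,0,0.001,0,0,0,255],
  ],
)

```text
clock: 7.58
ee_pos: [0.588, -0.1667, 0.1612]
tcp_rot: [-3.14, 0.064, -0.009]
contact_force: [-5.2, 2.2, 10.4]
opening: 0.0004
```

Run:
```python
from h import *
c=snap('scene','s2.png');print([w(c,a['point']).round(3) for a in bot.mark_of('gate_bar','scene')])
print(bot.get_state()['contact_force'])
cv2.imwrite('pics/s2z.png',cv2.resize(c['pixels'][20:170,120:320,::-1],None,fx=4,fy=4))
```

```text
[array([ 0.585, -0.166,  0.16 ])]
[-4.57404933  1.93493884 11.15020882]
```

View pics/s2z.png

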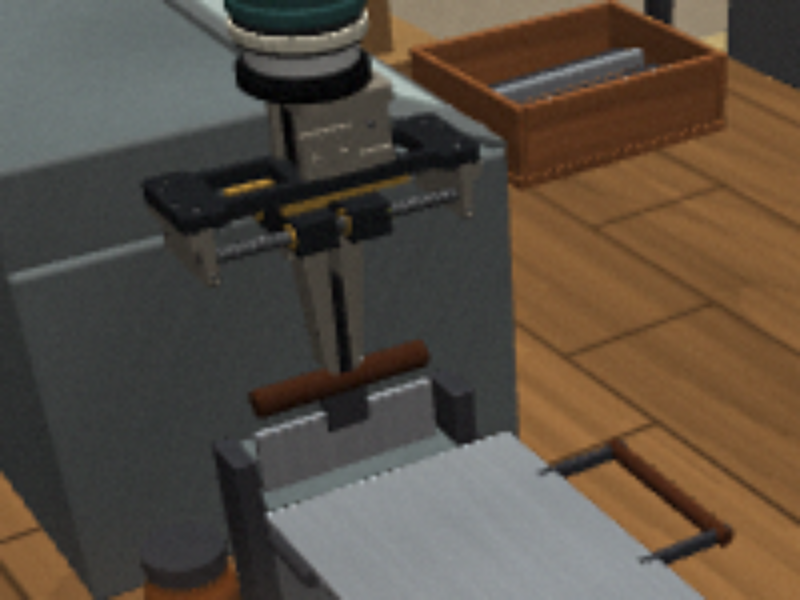

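Gate seated: the bar is at z≈0.160, 10–13 N held, and the picture shows the fingers on the bar. Next the lid bar.

Run:
```python
from h import *
go(bw((-.135,0,.22)),yaw());go(bw((-.135,0,.092)),yaw());print(bot.get_state()['ee_pos'])
```

```text
go [0.459  0.0098 0.22  ] -> [-0.1357, -0.1711, -0.0594] [-0.0008, -0.0056, 0.001]
go [0.459  0.0098 0.092 ] -> [-0.1364, -0.171, 0.0686] [-0.0008, -0.0056, 0.001]
[ 0.5879724  -0.16669307  0.16120171]
```

>>> apply_moves(
  plan=[
    [0,0,-0.02,0,0,0,255],
    [0,0,-0.05,0,0,0,255],
    [0,0,-0.075,0,0,0,200],
    [-0.02,-0.025,-0.075,0,0,0,145],
    [-0.045,-0.056,-0.075,0,0,0,145],
    [-0.07,-0.087,-0.075,0,0,0,145],
    [-0.095,-0.118,-0.075,0,0,0,145],
    [-0.118,-0.148,-0.075,0,0,0,145],
    [-0.136,-0.171,-0.06,0,-0.005,0,145],
    [-0.136,-0.171,-0.04,0,-0.005,0,145],
    [-0.136,-0.171,-0.01,0,-0.005,0,145],
    [-0.136,-0.171,-0.005,0,-0.005,0,145],
    [-0.136,-0.171,-0.005,0,-0.005,0,145],
  ],
)

```text
clock: 8.77
ee_pos: [0.458, 0.0091, 0.1643]
tcp_rot: [3.14, -0.066, -0.004]
contact_force: [-0.7, -0.3, -0.1]
opening: 0.0394
```

Run:
```python
from h import *
go(bw((-.135,0,.092)),yaw());
c=snap('scene','s3.png');print([(n,w(c,a['point']).round(3)) for n in ['lid_bar','gate_bar'] for a in bot.mark_of(n,'scene')])
s=bot.get_state();print(s['opening'],s['qpos'])
cv2.imwrite('pics/s3z.png',cv2.resize(c['pixels'][60:210,180:380,::-1],None,fx=4,fy=4))
```

```text
go [0.459  0.0098 0.092 ] -> [0.0012, -0.0009, 0.0723] [0.0012, 0.0025, 0.0002]
[('lid_bar', array([0.456, 0.007, 0.108])), ('gate_bar', array([ 0.584, -0.165,  0.163]))]
0.0397109421232223 [-0.61194485  0.22287496  0.59325026  2.12960448 -0.16891735  0.83065091
  0.04178042]
```

View pics/s3z.png

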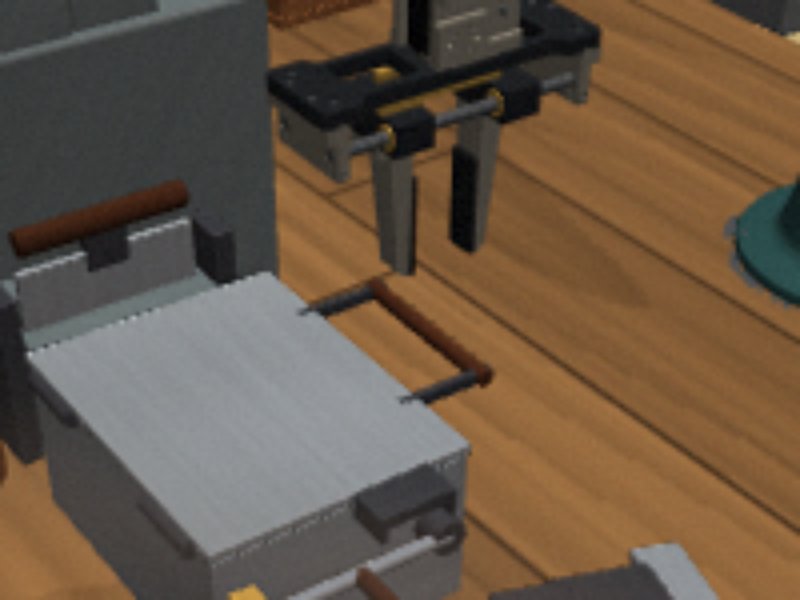

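>>> apply_moves(
  plan=[
    [0.001,-0.001,0.03,0,0,0,145],
    [0.001,-0.001,0.055,0,0,0,145],
    [0.001,-0.001,0.07,0,0,0,145],
    [0.001,-0.001,0.072,0,0,0,145],
    [0.001,-0.001,0.072,0,0,0,255],
    [0.001,-0.001,0.072,0,0,0,255],
    [0.001,-0.001,0.072,0,0,0,255],
    [0.001,-0.001,0.072,0,0,0,255],
    [0.001,-0.001,0.072,0,0,0,255],
  ],
  newtons=25,
)

```text
clock: 9.67
ee_pos: [0.4603, 0.0104, 0.0954]
tcp_rot: [-3.139, 0.066, -0.0]
contact_force: [-6.3, -0.2, 8.4]
opening: 0.0112
```

Run:
```python
from h import *
s=bot.get_state();print(s['ee_pos'],s['opening'],s['contact_force'],s['qpos'])
R0=Ro.from_rotvec(s['tcp_rot'])
b0=s['ee_pos']+R0.apply([0,0,-bot.pinch_z]);print('pinch',b0)
h=bw((.085,0,.107));u=bw((1,0,0))-bw((0,0,0));u[2]=0
r0=np.array([(b0-h)@u,b0[2]-h[2]]);print(r0,np.hypot(*r0))
a0=np.arctan2(r0[1],-r0[0])
for th in np.arange(0,1.45,.1):
    L=np.hypot(*r0); d=np.array([-L*np.cos(a0+th),L*np.sin(a0+th)])-r0
    dw=u*d[0]+np.array([0,0,d[1]]); print(round(th,2),R0.inv().apply(dw).round(4).tolist())
```

```text
[0.46028351 0.01036252 0.09537987] 0.011174119665999056 [-6.27167871 -0.17595266  8.36363799] [-0.54829859  0.35767096  0.53781667  2.17791549 -0.29445691  0.67403392
  0.15192239]
pinch [0.46027765 0.01032807 0.11407984]
[-0.21878799  0.00707984] 0.2189025138439597
0.0 [0.0, -0.0, -0.0]
0.1 [0.0018, -0.0, -0.0218]
0.2 [0.0058, -0.0001, -0.0433]
0.3 [0.0119, -0.0001, -0.0643]
0.4 [0.02, -0.0002, -0.0846]
0.5 [0.0302, -0.0002, -0.104]
0.6 [0.0422, -0.0002, -0.1223]
0.7 [0.056, -0.0003, -0.1393]
0.8 [0.0715, -0.0003, -0.1548]
0.9 [0.0884, -0.0003, -0.1687]
1.0 [0.1066, -0.0003, -0.1808]
1.1 [0.1259, -0.0004, -0.1911]
1.2 [0.1462, -0.0004, -0.1994]
1.3 [0.1671, -0.0004, -0.2056]
1.4 [0.1886, -0.0004, -0.2097]
```

>>> apply_moves(
  plan=[
    [0.0005,0,-0.011,0,0,0,255],
    [0.0018,0,-0.022,0,0,0,255],
    [0.0035,0,-0.0325,0,0,0,255],
    [0.006,0,-0.043,0,0,0,255],
    [0.009,0,-0.054,0,0,0,255],
    [0.012,0,-0.064,0,0,0,255],
    [0.016,0,-0.0745,0,0,0,255],
    [0.02,0,-0.0846,0,0,0,255],
    [0.02,0,-0.0846,0,0,0,255],
  ],
)

```text
clock: 10.42
ee_pos: [0.4784, 0.0096, 0.1812]
tcp_rot: [-3.138, 0.065, 0.007]
contact_force: [-8.1, 0.5, 1.5]
opening: 0.0111
```

Run:
```python
from h import *
c=snap('scene','s4.png');print([(n,w(c,a['point']).round(3)) for n in ['lid_bar','gate_bar'] for a in bot.mark_of(n,'scene')])
s=bot.get_state();print(s['opening'],s['qpos'],s['contact_force'],s['ee_pos'])
cv2.imwrite('pics/s4z.png',cv2.resize(c['pixels'][60:210,180:380,::-1],None,fx=4,fy=4))
```

```text
[('lid_bar', array([0.474, 0.006, 0.193])), ('lid_bar', array([ 0.598,  0.342, -0.   ]))]
0.011059709998725789 [-0.60757531  0.23936813  0.60059773  2.07408037 -0.17832714  0.88138263
  0.05265585] [-6.92210225  1.09018408  0.7442258 ] [0.47785516 0.00964458 0.18012212]
```

View pics/s4z.png

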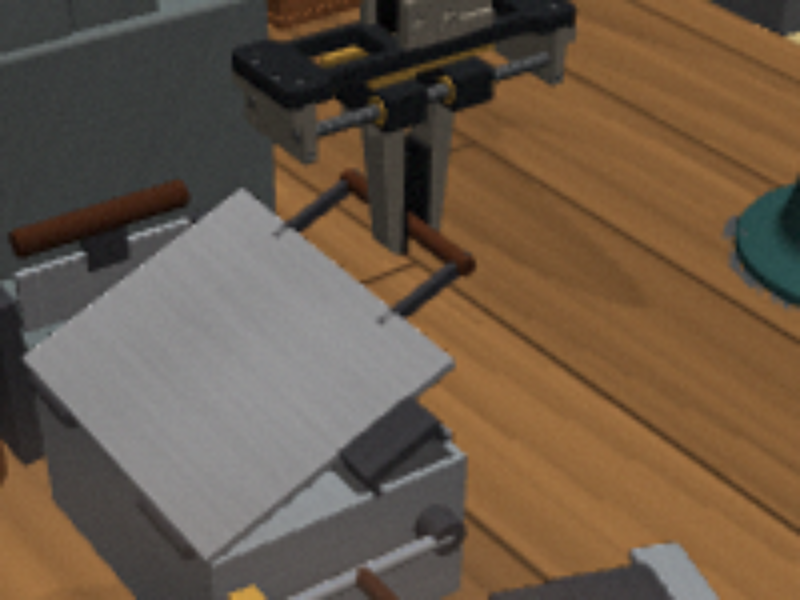

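Lid is lifting, gate still shut, pinch holding. Continue along the arc.

```bash
cat >> h.py <<'E'
def arc(ths,th_now=None):
    s=bot.get_state();R0=Ro.from_rotvec(s['tcp_rot'])
    b0=s['ee_pos']+R0.apply([0,0,-bot.pinch_z])
    h=bw((.085,0,.107));u=bw((1,0,0))-bw((0,0,0));u[2]=0
    a=np.arctan2(b0[2]-h[2],-(b0-h)@u)-.018; print('now th',a,np.hypot((b0-h)@u,b0[2]-h[2]))
    for th in ths:
        t=h+u*(-.22*np.cos(th+.018))+np.array([0,0,.22*np.sin(th+.018)]);t[:2]+=0
        d=t-b0; print(round(th,2),R0.inv().apply(d).round(4).tolist())
E
python3 -c "
from h import *
arc(np.arange(.4,1.45,.1))"
```

```text
now th 0.41031385447412017 0.22107760902091309
0.4 [0.0001, 0.0006, 0.0025]
0.5 [0.0099, 0.0006, -0.0172]
0.6 [0.0216, 0.0005, -0.0358]
0.7 [0.0352, 0.0005, -0.0531]
0.8 [0.0504, 0.0004, -0.069]
0.9 [0.0671, 0.0004, -0.0833]
1.0 [0.0851, 0.0004, -0.0958]
1.1 [0.1043, 0.0003, -0.1065]
1.2 [0.1245, 0.0003, -0.1152]
1.3 [0.1455, 0.0003, -0.1219]
1.4 [0.167, 0.0003, -0.1264]
```

>>> apply_moves(
  plan=[
    [0.005,0,-0.01,0,0,0,255],
    [0.0105,0,-0.0185,0,0,0,255],
    [0.016,0,-0.0275,0,0,0,255],
    [0.022,0,-0.036,0,0,0,255],
    [0.0285,0,-0.0448,0,0,0,255],
    [0.0355,0,-0.0533,0,0,0,255],
    [0.043,0,-0.0615,0,0,0,255],
    [0.051,0,-0.069,0,0,0,255],
    [0.059,0,-0.0765,0,0,0,255],
    [0.0675,0,-0.0833,0,0,0,255],
    [0.0765,0,-0.09,0,0,0,255],
    [0.0855,0,-0.0958,0,0,0,255],
    [0.095,0,-0.1015,0,0,0,255],
    [0.1045,0,-0.1065,0,0,0,255],
    [0.115,0,-0.111,0,0,0,255],
    [0.1245,0,-0.1152,0,0,0,255],
    [0.135,0,-0.119,0,0,0,255],
    [0.1455,0,-0.1219,0,0,0,255],
    [0.1455,0,-0.1219,0,0,0,255],
  ],
)

```text
clock: 12.15
ee_pos: [0.6269, 0.0036, 0.3066]
tcp_rot: [-3.137, 0.064, -0.004]
contact_force: [-3.7, 3.1, 16.6]
opening: 0.0112
```

Run:
```python
from h import *
arc([1.3,1.35,1.4])
c=snap('scene','s5.png');print([(n,w(c,a['point']).round(3)) for n in ['lid_bar','gate_bar'] for a in bot.mark_of(n,'scene')])
s=bot.get_state();print(s['opening'],s['qpos'],s['contact_force'],s['ee_pos'])
```

```text
now th 1.3187118901154788 0.22441672487081074
1.3 [-0.003, 0.0008, 0.0053]
1.35 [0.0077, 0.0008, 0.0028]
1.4 [0.0186, 0.0008, 0.0009]
[('lid_bar', array([0.624, 0.   , 0.317]))]
0.011316999128123043 [-0.51726677  0.38330822  0.62111593  1.59310074 -0.23749787  1.23826431
  0.10605754] [-3.20285872  1.34938256 14.06364877] [0.62615924 0.00358112 0.3064317 ]
```

View pics/s5.png

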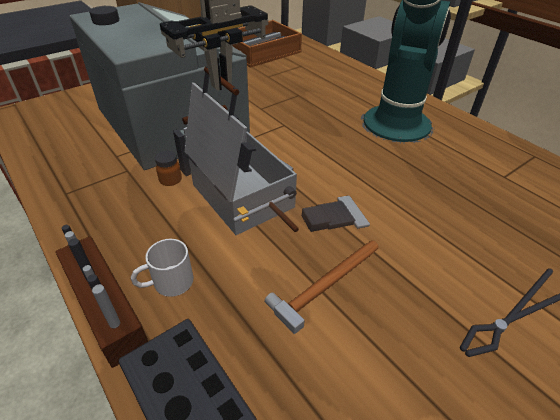

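>>> apply_moves(
  plan=[
    [0.004,0,0.0,0,0,0,255],
    [0.008,0,0.0,0,0,0,255],
    [0.012,0,0.0,0,0,0,255],
    [0.014,0,0.0,0,0,0,255],
    [0.014,0,0.0,0,0,0,255],
  ],
)

```text
clock: 12.72
ee_pos: [0.642, 0.003, 0.3098]
tcp_rot: [-3.135, 0.064, -0.011]
contact_force: [-2.4, 1.9, 11.1]
opening: 0.0112
```

Run:
```python
from h import *
arc([1.4])
s=bot.get_state();print(s['opening'],s['contact_force'],s['ee_pos'])
```

```text
now th 1.387226926549993 0.22452565331605007
1.4 [0.0035, 0.0008, 0.004]
0.01121916029183472 [-2.40295298  1.92063111 11.07026638] [0.64203852 0.00296101 0.30975591]
```

>>> apply_moves(
  plan=[
    [0,0,0,0,0,0,145],
    [0,0,0,0,0,0,145],
    [0,0,0,0,0,0,145],
    [0,0,-0.02,0,0,0,145],
    [0,0,-0.04,0,0,0,145],
    [0,0,-0.06,0,0,0,145],
    [0,0,-0.06,0,0,0,145],
  ],
)

```text
clock: 13.3
ee_pos: [0.6435, 0.0022, 0.3736]
tcp_rot: [-3.135, 0.064, -0.021]
contact_force: [-0.3, -0.2, 0.5]
opening: 0.0398
```

Run:
```python
from h import *
c=snap('scene','s6.png');
for n in ['lid_bar','gate_bar','rod_grip','rod_pivot','rod_tip','lid_slot']: print([(n,w(c,a['point']).round(3)) for a in bot.mark_of(n,'scene')][:1])
s=bot.get_state();print(s['opening'],s['contact_force'],s['qpos'])
go(bw((0,.2,.36)),yaw());go(bw((0,.2,.16)),yaw());go(bw((0,.2,.049)),yaw());
```

```text
[('lid_bar', array([0.641, 0.   , 0.323]))]
[]
[('rod_grip', array([0.601, 0.199, 0.07 ]))]
[('rod_pivot', array([0.541, 0.134, 0.068]))]
[('rod_tip', array([0.696, 0.126, 0.065]))]
[('lid_slot', array([0.664, 0.13 , 0.221]))]
0.039101245119390324 [ 0.08249938  0.09964618 -0.76491612] [-0.50836515  0.37557294  0.63243718  1.46557588 -0.22880371  1.36866717
  0.09509094]
go [0.6023 0.2039 0.36  ] -> [-0.0471, -0.1994, 0.0093] [-0.0053, -0.0048, 0.0013]
go [0.6023 0.2039 0.16  ] -> [-0.048, -0.1983, 0.2093] [-0.0053, -0.0048, 0.0013]
go [0.6023 0.2039 0.049 ] -> [-0.0486, -0.1977, 0.3203] [-0.0053, -0.0048, 0.0013]
```

View pics/s6.png

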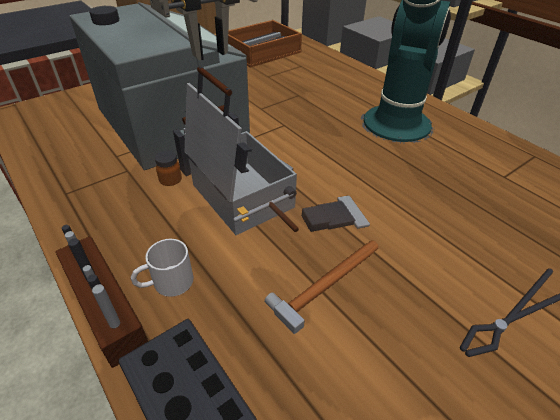

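>>> apply_moves(
  plan=[
    [-0.01,-0.04,0,0,0,0,145],
    [-0.02,-0.08,0,0,0,0,145],
    [-0.03,-0.12,0,0,0,0,145],
    [-0.04,-0.16,0.01,0,0,0,145],
    [-0.048,-0.198,0.02,-0.005,-0.005,0,145],
    [-0.048,-0.198,0.06,-0.005,-0.005,0,145],
    [-0.048,-0.198,0.1,-0.005,-0.005,0,145],
    [-0.048,-0.198,0.14,-0.005,-0.005,0,145],
    [-0.048,-0.198,0.18,-0.005,-0.005,0,145],
    [-0.048,-0.198,0.21,-0.005,-0.005,0,145],
    [-0.048,-0.198,0.23,-0.005,-0.005,0,145],
    [-0.048,-0.198,0.23,-0.005,-0.005,0,145],
    [-0.048,-0.198,0.23,-0.005,-0.005,0,145],
  ],
)

```text
clock: 14.73
ee_pos: [0.6018, 0.2034, 0.1383]
tcp_rot: [3.14, -0.064, -0.004]
contact_force: [-0.1, -0.3, 0.7]
opening: 0.0399
```

Run:
```python
from h import *
c=snap('scene','s7.png');
for n in ['lid_bar','gate_bar','rod_grip','rod_pivot','rod_tip','lid_slot']: print([(n,w(c,a['point']).round(3)) for a in bot.mark_of(n,'scene')][:1])
s=bot.get_state();print(s['opening'],s['contact_force'],s['qpos'],s['ee_pos'])
go(bw((0,.2,.049)),yaw());
```

```text
[('lid_bar', array([0.641, 0.001, 0.321]))]
[]
[('rod_grip', array([0.6  , 0.2  , 0.067]))]
[('rod_pivot', array([0.542, 0.131, 0.068]))]
[('rod_tip', array([0.696, 0.128, 0.066]))]
[('lid_slot', array([0.664, 0.132, 0.22 ]))]
0.03954507647403308 [-0.34156336  0.06184473  0.47403176] [-0.73664198  0.55483914  0.49347363  1.72692419 -0.31589863  0.93718698
 -0.15779373] [0.60307665 0.20405501 0.14069596]
go [0.6023 0.2039 0.049 ] -> [-0.0009, 0.0003, 0.0917] [-0.0015, -0.0017, 0.0013]
```

View pics/s7.png

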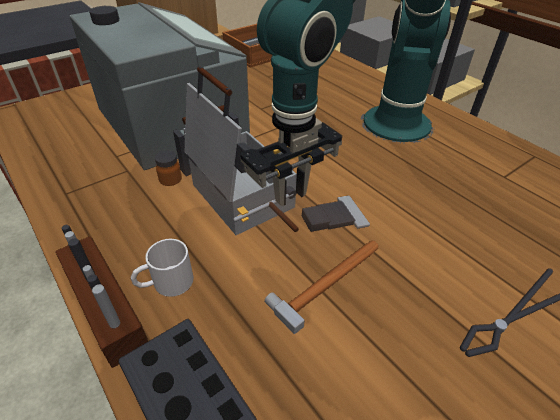

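>>> apply_moves(
  plan=[
    [-0.001,0,0.03,0,0,0,145],
    [-0.001,0,0.06,0,0,0,145],
    [-0.001,0,0.08,0,0,0,145],
    [-0.001,0,0.09,0,0,0,145],
    [-0.001,0,0.091,0,0,0,145],
    [-0.001,0,0.091,0,0,0,255],
    [-0.001,0,0.091,0,0,0,255],
    [-0.001,0,0.091,0,0,0,255],
    [-0.001,0,0.091,0,0,0,255],
    [-0.001,0,0.091,0,0,0,255],
  ],
)

```text
clock: 15.92
ee_pos: [0.6032, 0.2045, 0.0509]
tcp_rot: [-3.139, 0.064, -0.006]
contact_force: [-0.1, 0.7, 2.1]
opening: 0.0112
```

Run:
```python
from h import *
s=bot.get_state();print(s['opening'],s['contact_force'],s['qpos'],s['ee_pos'])
R0=Ro.from_rotvec(s['tcp_rot']);b0=s['ee_pos']+R0.apply([0,0,-bot.pinch_z]);print(b0)
u=bw((1,0,0))-bw((0,0,0));u[2]=0
for th in np.arange(0,1.15,.1):
    print(round(th,2),R0.inv().apply(u*(.06*np.cos(th)-.06)+np.array([0,0,.06*np.sin(th)])).round(4).tolist())
```

```text
0.011163973493036574 [-0.12118955  0.69891263  2.12635135] [-0.69552016  0.67121557  0.43763232  1.76975403 -0.38481461  0.78131235
 -0.10614006] [0.60321915 0.20449028 0.05087477]
[0.60314223 0.20444663 0.06957457]
0.0 [0.0, 0.0, 0.0]
0.1 [-0.0003, -0.0, -0.006]
0.2 [-0.0011, -0.0, -0.0119]
0.3 [-0.0026, -0.0, -0.0177]
0.4 [-0.0046, -0.0001, -0.0234]
0.5 [-0.0072, -0.0001, -0.0288]
0.6 [-0.0103, -0.0001, -0.0339]
0.7 [-0.014, -0.0001, -0.0387]
0.8 [-0.018, -0.0001, -0.0431]
0.9 [-0.0225, -0.0001, -0.0471]
1.0 [-0.0274, -0.0002, -0.0506]
1.1 [-0.0326, -0.0002, -0.0536]
```

>>> apply_moves(
  plan=[
    [-0.0003,0,-0.006,0,0,0,255],
    [-0.0011,0,-0.0119,0,0,0,255],
    [-0.0026,0,-0.0177,0,0,0,255],
    [-0.0046,0,-0.0234,0,0,0,255],
    [-0.0072,0,-0.0288,0,0,0,255],
    [-0.0103,0,-0.0339,0,0,0,255],
    [-0.014,0,-0.0387,0,0,0,255],
    [-0.018,0,-0.0431,0,0,0,255],
    [-0.0225,0,-0.0471,0,0,0,255],
    [-0.0274,0,-0.0506,0,0,0,255],
    [-0.031,0,-0.0525,0,0,0,255],
    [-0.032,0,-0.053,0,0,0,255],
    [-0.032,0,-0.053,0,0,0,255],
  ],
)

```text
clock: 17.0
ee_pos: [0.5751, 0.2058, 0.1072]
tcp_rot: [-3.136, 0.065, -0.021]
contact_force: [7.7, -0.2, 2.9]
opening: 0.0109
```

Run:
```python
from h import *
c=snap('scene','s8.png');
for n in ['lid_bar','gate_bar','rod_grip','rod_pivot','rod_tip','lid_slot']: print([(n,w(c,a['point']).round(3)) for a in bot.mark_of(n,'scene')][:1])
print('want tip',bw((-.06+.155*np.cos(1.035),.126,.068+.155*np.sin(1.035))))
s=bot.get_state();print(s['opening'],s['contact_force'],s['ee_pos'])
```

```text
[('lid_bar', array([0.637, 0.001, 0.324]))]
[]
[('rod_grip', array([0.572, 0.198, 0.117]))]
[]
[]
[('lid_slot', array([0.663, 0.135, 0.223]))]
want tip [0.61831397 0.12921322 0.20127867]
0.011182410746700951 [ 6.92544642 -1.06677584  3.76879435] [0.57509597 0.2057673  0.10722208]
```

View pics/s8.png

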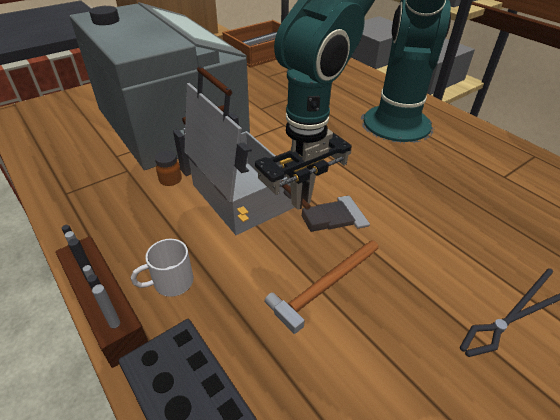

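>>> apply_moves(
  plan=[
    [-0.004,0,0,0,0,0,255],
    [-0.008,0,0,0,0,0,255],
    [-0.01,0,0,0,0,0,255],
    [-0.01,0,0,0,0,0,255],
  ],
)

```text
clock: 17.68
ee_pos: [0.5735, 0.2057, 0.1089]
tcp_rot: [-3.134, 0.067, -0.051]
contact_force: [24.4, 1.3, -20.9]
opening: 0.0111
```

>>> apply_moves(
  plan=[
    [0.001,0,0,0,0,0,255],
    [0.001,0,0.001,0,0,0,145],
    [0.001,0,0.001,0,0,0,145],
    [0.001,0,0.001,0,0,0,145],
    [0.001,0,-0.02,0,0,0,145],
    [0.001,0,-0.06,0,0,0,145],
    [0.001,0,-0.1,0,0,0,145],
    [0.001,0,-0.14,0,0,0,145],
    [0.001,0,-0.18,0,0,0,145],
    [0.001,0,-0.22,0,0,0,145],
    [0.001,0,-0.26,0,0,0,145],
    [0.001,0,-0.26,0,0,0,145],
    [0.001,0,-0.26,0,0,0,145],
  ],
)

```text
clock: 18.77
ee_pos: [0.5667, 0.2041, 0.3721]
tcp_rot: [-3.131, 0.067, -0.058]
contact_force: [-0.3, -0.2, -0.9]
opening: 0.0395
```

Run:
```python
from h import *
for cam in ['scene','top']:
    c=snap(cam,cam+'9.png');
    for n in ['lid_bar','gate_bar','rod_grip','rod_tip','lid_slot']: print([(n,w(c,a['point']).round(3)) for a in bot.mark_of(n,cam)][:1])
s=bot.get_state();print(s['opening'],s['contact_force'],s['ee_pos'],s['qpos'])
b=lambda th:(.085-.22*np.cos(th+.018),0,.107+.22*np.sin(th+.018)-.019)
t=bw(b(1.385));print(t);go(t+[0,0,.06],yaw());go(t,yaw())
```

```text
[('lid_bar', array([ 0.642, -0.   ,  0.323]))]
[]
[('rod_grip', array([0.571, 0.2  , 0.12 ]))]
[('rod_tip', array([0.621, 0.13 , 0.198]))]
[('lid_slot', array([0.666, 0.131, 0.218]))]
[('lid_bar', array([ 0.642, -0.002,  0.322]))]
[('gate_bar', array([ 0.589, -0.166,  0.162]))]
[]
[('rod_tip', array([0.62 , 0.131, 0.201]))]
[('lid_slot', array([0.662, 0.124, 0.222]))]
0.0394706698948139 [-0.8351972   0.65654572 -0.0354922 ] [0.56604976 0.20418922 0.36851893] [-0.87244227  0.26780209  0.58924991  1.58509989 -0.14817213  1.30258714
 -0.30808085]
[0.64213858 0.0021041  0.30491014]
go [0.6421 0.0021 0.3649] -> [0.0846, 0.1986, 0.005] [-0.0064, -0.0318, -0.0012]
go [0.6421 0.0021 0.3049] -> [0.0827, 0.199, 0.065] [-0.0064, -0.0318, -0.0012]
```

View pics/scene9.png

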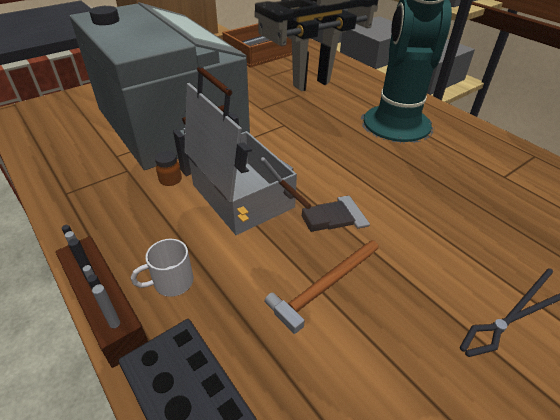

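Rod tip is at its stop position; gate shut. Now back to the lid bar.

>>> apply_moves(
  plan=[
    [0.015,0.035,-0.01,0,0,0,145],
    [0.03,0.072,-0.01,0,-0.01,0,145],
    [0.045,0.108,-0.01,0,-0.02,0,145],
    [0.06,0.144,-0.01,0,-0.03,0,145],
    [0.075,0.18,-0.005,-0.006,-0.032,0,145],
    [0.084,0.199,0.01,-0.006,-0.032,0,145],
    [0.084,0.199,0.015,-0.006,-0.032,0,145],
    [0.084,0.199,0.015,-0.006,-0.032,0,145],
  ],
)

```text
clock: 20.03
ee_pos: [0.6412, 0.0005, 0.3531]
tcp_rot: [3.141, -0.072, -0.005]
contact_force: [-0.1, 0.5, 0.1]
opening: 0.0395
```

Run:
```python
from h import *
c=snap('scene','s10.png')
s=bot.get_state();print(s['opening'],s['contact_force'],s['ee_pos'])
t=np.array([.6421,.0021,.305]);go(t,yaw())
cv2.imwrite('pics/s10z.png',cv2.resize(c['pixels'][0:150,120:320,::-1],None,fx=4,fy=4))
```

```text
0.03956831379035783 [0.69733711 0.89820281 0.76206066] [0.64150247 0.00241226 0.35404199]
go [0.6421 0.0021 0.305 ] -> [0.0007, 0.0003, 0.049] [-0.0007, 0.0021, -0.0012]
```

View pics/s10z.png

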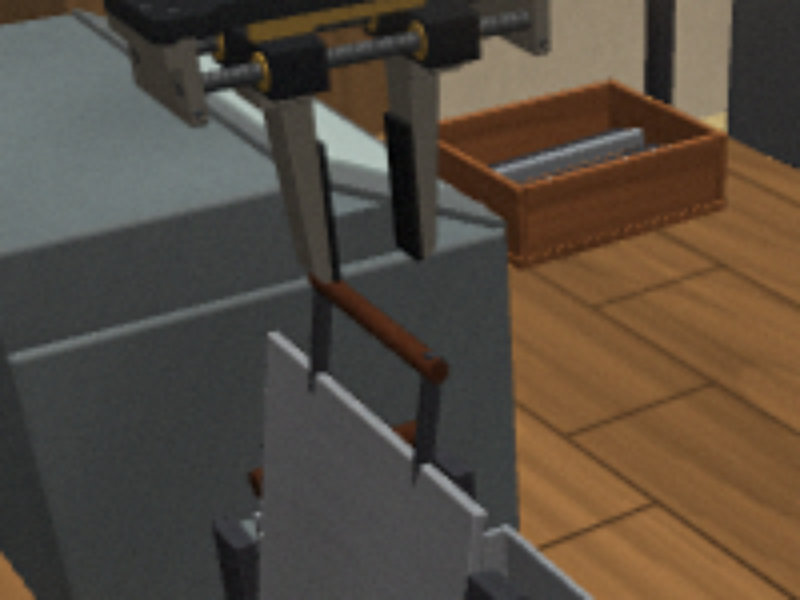

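>>> apply_moves(
  plan=[
    [0,0,0.02,0,0,0,145],
    [0,0,0.04,0,0,0,145],
    [0,0,0.048,0,0,0,145],
    [0,0,0.048,0,0,0,255],
    [0,0,0.048,0,0,0,255],
    [0,0,0.048,0,0,0,255],
    [0,0,0.048,0,0,0,255],
    [0,0,0.048,0,0,0,255],
  ],
  newtons=15,
)

```text
clock: 20.75
ee_pos: [0.642, 0.0026, 0.3074]
tcp_rot: [-3.14, 0.067, 0.0]
contact_force: [-0.4, 0.7, 2.5]
opening: 0.0116
```

Run:
```python
from h import *
s=bot.get_state();print(s['opening'],s['contact_force'],s['ee_pos'])
arc(np.arange(1.35,.93,-.05))
```

```text
0.011634645813026838 [-0.41123841  0.7234791   2.49399756] [0.64197659 0.0026412  0.30735583]
now th 1.3857997498795926 0.22214621068912901
1.35 [-0.0074, 0.0005, 0.0036]
1.3 [-0.0181, 0.0005, 0.006]
1.25 [-0.0287, 0.0005, 0.0091]
1.2 [-0.0391, 0.0006, 0.0126]
1.15 [-0.0493, 0.0006, 0.0167]
1.1 [-0.0593, 0.0006, 0.0212]
1.05 [-0.0691, 0.0006, 0.0263]
1.0 [-0.0786, 0.0006, 0.0318]
0.95 [-0.0878, 0.0006, 0.0378]
```

Down the arc to about 1.0 first.

>>> apply_moves(
  plan=[
    [-0.007,0,0.002,0,0,0,255],
    [-0.0125,0,0.003,0,0,0,255],
    [-0.018,0,0.0045,0,0,0,255],
    [-0.0235,0,0.006,0,0,0,255],
    [-0.0287,0,0.0075,0,0,0,255],
    [-0.034,0,0.009,0,0,0,255],
    [-0.0391,0,0.011,0,0,0,255],
    [-0.044,0,0.013,0,0,0,255],
    [-0.0493,0,0.015,0,0,0,255],
    [-0.0543,0,0.0175,0,0,0,255],
    [-0.0593,0,0.02,0,0,0,255],
    [-0.064,0,0.0225,0,0,0,255],
    [-0.0691,0,0.025,0,0,0,255],
    [-0.074,0,0.028,0,0,0,255],
    [-0.0786,0,0.031,0,0,0,255],
    [-0.0786,0,0.031,0,0,0,255],
  ],
)

```text
clock: 22.08
ee_pos: [0.5618, 0.006, 0.2754]
tcp_rot: [-3.14, 0.067, 0.004]
contact_force: [-1.0, -1.2, -1.3]
opening: 0.0117
```

Run:
```python
from h import *
c=snap('scene','s11.png')
for n in ['lid_bar','rod_grip','rod_tip','lid_slot']: print([(n,w(c,a['point']).round(3)) for a in bot.mark_of(n,'scene')][:1])
s=bot.get_state();print(s['opening'],s['contact_force'],s['ee_pos'])
arc([1,.98,.96,.94])
cv2.imwrite('pics/s11z.png',cv2.resize(c['pixels'][80:230,150:350,::-1],None,fx=4,fy=4))
```

```text
[('lid_bar', array([0.558, 0.003, 0.291]))]
[('rod_grip', array([0.571, 0.198, 0.118]))]
[('rod_tip', array([0.619, 0.129, 0.197]))]
[('lid_slot', array([0.624, 0.133, 0.202]))]
0.011465682982036431 [-1.46752373 -0.64766415 -0.11280133] [0.56312519 0.00596318 0.27621006]
now th 1.0004137468464 0.22073905911919997
1 [0.0003, 0.0005, 0.0007]
0.98 [-0.0034, 0.0005, 0.003]
0.96 [-0.0071, 0.0005, 0.0055]
0.94 [-0.0107, 0.0005, 0.008]
```

View pics/s11z.png

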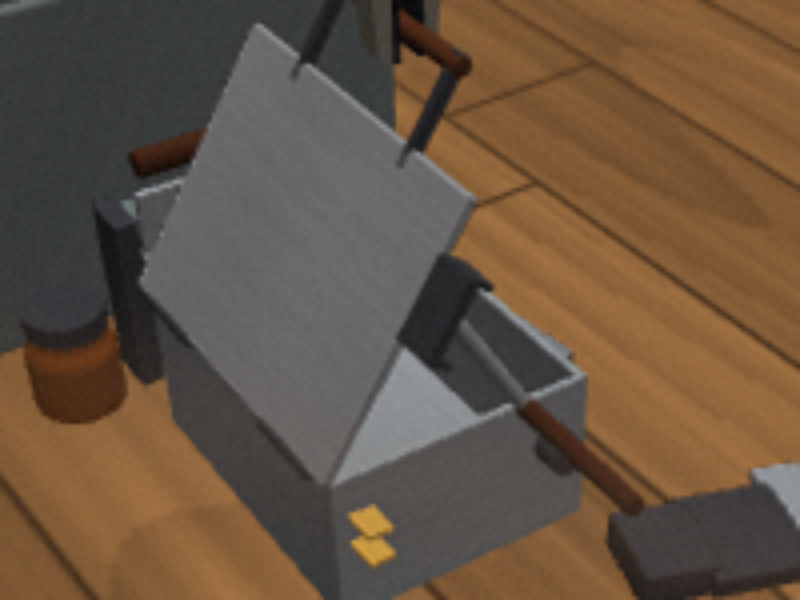

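Rod tip is in the slot under the ear. Lower to the contact and let go.

>>> apply_moves(
  plan=[
    [-0.0035,0,0.003,0,0,0,255],
    [-0.007,0,0.0055,0,0,0,255],
    [-0.008,0,0.006,0,0,0,255],
    [-0.008,0,0.006,0,0,0,255],
  ],
)

```text
clock: 22.67
ee_pos: [0.5569, 0.0062, 0.2718]
tcp_rot: [-3.139, 0.067, -0.006]
contact_force: [0.3, -1.4, 6.6]
opening: 0.0111
```

>>> apply_moves(
  plan=[
    [0,0,0,0,0,0,200],
    [0,0,0,0,0,0,145],
    [0,0,0,0,0,0,145],
    [0,0,0,0,0,0,145],
    [0,0,-0.02,0,0,0,145],
    [0,0,-0.05,0,0,0,145],
    [0,0,-0.09,0,0,0,145],
    [0,0,-0.12,0,0,0,145],
    [-0.03,0,-0.13,0,0,0,145],
    [-0.06,0,-0.13,0,0,0,145],
    [-0.06,0,-0.13,0,0,0,145],
  ],
)

```text
clock: 23.58
ee_pos: [0.4932, 0.0082, 0.4024]
tcp_rot: [-3.136, 0.067, -0.005]
contact_force: [-0.0, 0.3, -0.1]
opening: 0.0392
```

Run:
```python
from h import *
for cam in ['scene','top']:
    c=snap(cam,cam+'12.png')
    for n in ['lid_bar','gate_bar','rod_grip','rod_tip','lid_slot','brush','jar','axe_head','hammer']: print([(n,w(c,a['point']).round(3)) for a in bot.mark_of(n,cam)][:1])
    if cam=='scene':cv2.imwrite('pics/s12z.png',cv2.resize(c['pixels'][60:210,150:350,::-1],None,fx=4,fy=4))
s=bot.get_state();print(s['opening'],s['contact_force'],s['ee_pos'],s['clock'])
```

```text
[('lid_bar', array([0.553, 0.002, 0.29 ]))]
[('gate_bar', array([ 0.588, -0.167,  0.159]))]
[('rod_grip', array([0.571, 0.199, 0.12 ]))]
[('rod_tip', array([0.62 , 0.129, 0.199]))]
[('lid_slot', array([0.621, 0.132, 0.2  ]))]
[]
[('jar', array([ 0.714, -0.164,  0.   ]))]
[('axe_head', array([0.468, 0.199, 0.   ]))]
[('hammer', array([ 0.597,  0.339, -0.003]))]
[('lid_bar', array([0.557, 0.003, 0.287]))]
[('gate_bar', array([ 0.59 , -0.168,  0.162]))]
[('rod_grip', array([0.574, 0.204, 0.118]))]
[]
[('lid_slot', array([0.618, 0.128, 0.203]))]
[('brush', array([ 0.711, -0.167, -0.003]))]
[('jar', array([ 0.711, -0.163, -0.003]))]
[]
[('hammer', array([ 0.588, -0.166,  0.162]))]
0.039695177749671906 [-0.44628332 -0.36261177  0.5932108 ] [0.49645428 0.00859214 0.40161934] 24.5833
```

View pics/s12z.png

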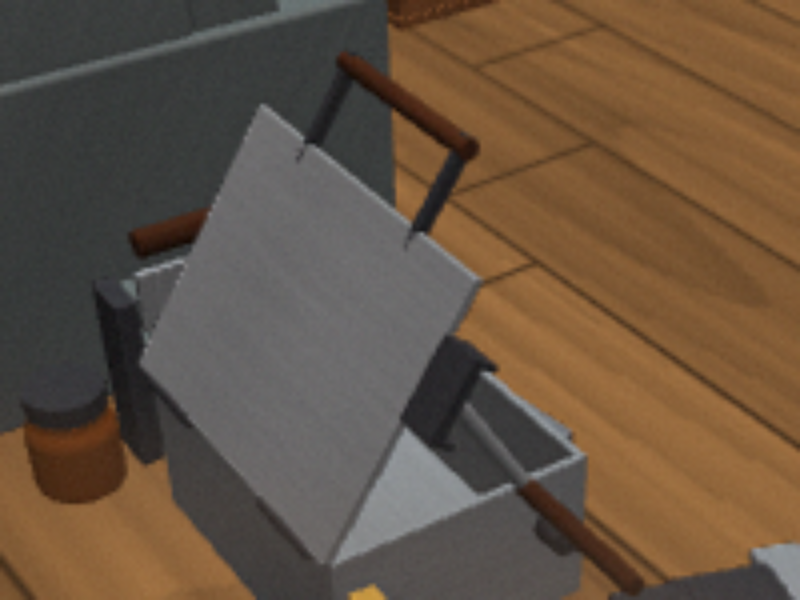

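View pics/top12.png

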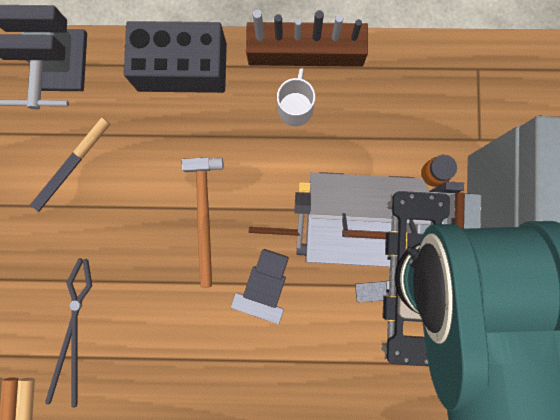

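```bash
python3 -c "
from h import *
print(bot.close_job())"
```

```text
the job is handed in; nothing more can be done
None
```

The pass box is ready for loading, and the job was handed in at about 24.6 s of the 72 s allowed. No verdict was reported.

**What I did, in order:**
- **Gate:** with the lid shut, I pressed the bar down from about 27 mm open until it sat on its sill. It held at 10–13 N with the bar top at 161 mm.
- **Lid up:** I raised it to about 1.39 rad, where it stayed by itself.
- **Rod:** I swung it up to its stop, which I felt as a hard stop at about 24 N sideways and 21 N vertically.
- **Lid down:** I lowered it so its slot rests on the rod's tip, let go and drew the arm clear.

**Last checks:**
- **Gate:** the bar was at about 160 mm, so it is shut.
- **Rod and slot:** the tip was at (0.620, 0.129, 0.199) m, a few mm from the slot middle at (0.621, 0.132, 0.200) m.
- **Lid:** the bar height of about 289 mm matches the propped angle of 0.96 rad.
- **Robot:** the contact force was about zero and the arm was clear of everything.
- **Jar, axe head and hammer:** the networks found them within about 5 mm of where they started.

**What did not agree:** in the last top view the brush and hammer were reported in wrong places, on the jar and the gate bar. The scene camera did not find the brush. In the top picture, the visible end of the brush is where it started; the rest is hidden by the hand.

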